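Touch a casting off on the three stops of a labelling jig

ROBOT

A 6-joint arm with a two-finger parallel gripper is mounted at the origin on the work surface. World frame = base frame: x ahead of the robot, y to its left, z up, the work surface at z = 0. Lengths are in m, angles in degrees, forces in N, time in s.
With the tool pointing down it reaches from about 0.4 to 0.825 m from the base axis. Payload 7 kg.
Tool frame: the origin (TCP) lies at the very end of the fingers, on their centre line; the grasp point (between the pads) lies 19 mm behind it (ctrl.grasp_offset is the distance from the TCP to the grasp point, in m); z points along the fingers, y is the line along which they close (so a half turn about z gives the same grasp; the last joint's range is limited). The gripper opens to 88 mm and grips with 3 to 60 N. Pads are 19 mm wide; open, the fingers measure 130 mm over their backs; the gripper's body (78 mm by 193 mm) begins 47 mm behind the grasp point.
Start: joints at [83.371, 20.546, 0.682, 0, -70.136, -16.507], TCP at [0.265, 0.621, 0.227] pointing down, gripper open.
Joint ranges: [-176.03, 176.03], [-82.01, 121.73], [-58.28, 71.71], [-173.87, 95.51], [-174.79, -0.11], [-173.66, 173.66]. Speed limits (degrees/s): [136.94, 136.94, 172.46, 180, 180, 180].

INTERFACE

Orientations are given as [roll, pitch, yaw] about the fixed x, y, z axes, in that order (R = Rz(yaw) Ry(pitch) Rx(roll)).
In Python, from plant import ctrl gives the robot as it stands. The module is installed in compiled form; this text tells all that it offers.
- The arm moves only by the tool jog_arm, never from a script. Its argument "plan" is a list that holds one entry, the list of rows, each a list of 7 numbers: the opening, from 0 (shut) to 1 (fully open), then the shift along the tool's x, y, z in m, then the turn, a rotation vector about the tool's x, y, z in degrees. A call has 1 to 20 rows; each row is the pose to reach, as a shift and turn from the pose commanded when the call began, along the tool's axes at that moment; what a row does not reach only later rows make up. A row lasts 1/8 s, in which the tool goes at most 62.5 mm and 10.7 degrees, less where a joint would pass 70% of its speed; a pose out of reach is approached as far as the arm can. A call with a gripper value outside its range is refused whole. The fingers move at their own pace and stop on an object; the grip force is fixed at half the most. Time passes only in rows, so rows that repeat a pose let the fingers close. It gives the time, the measured TCP pose, the force, the opening and the grip force at its end, in the units of the state.
- ctrl.get_obs(): the state, without advancing time (a new reading comes with each control period).
- ctrl.snapshot(name): name is "side" or "top" or "wrist"; returns a dict with "image" (420x560x3 uint8, red, green, blue), "vertical_fov" (degrees; the focal length in pixels is half the picture's height over the tangent of half this angle, whatever the lens; pixels are square), "cx", "cy" (the principal point, pixels), "R" (3x3) and "t" (3): a world point X has camera coordinates R X + t; the wrist camera has in their place "T_tool_cam" (4x4, takes a point from camera to tool coordinates, whose origin is the TCP and whose axes are the flange's). Camera axes: x right, y down, z forward; pixel columns grow to the right and rows downward; lengths in m; the calibration is good to about 2 mm. A picture is of the moment at which its call begins: read the wrist's pose just before it. There is no depth.
- ctrl.close_job(): hands the job in; it is judged then, once.
The state is a dict: "clock": time; "joint_pos": joint angles; "qvel": joint speeds; "tau": joint torques, N m; "tool_pos": TCP position; "orientation": TCP orientation; "force": force on the tool from outside, world axes, zero at the start; "moment": the same for the moment, N m; "opening": finger opening in m; "gripper_force": force on a finger pad.
Only numpy, scipy, OpenCV 4.12 (cv2) and the standard library are available. Lean on these libraries where they do the work, as an engineer would, in place of code of your own. Each camera call takes 0.05 s, during which the arm holds its last target. There are 200 camera calls.

TASK

Touch the sample casting off in the labelling jig: slide the two near stops up first, then the end stop, each just until its sprung tip bears on the casting with about 4 N, neither slack nor driven to the bottom, and leave all three like that. The heights of the cast pads that the tips meet are unknown, so go by feel, gently; the casting must not be shifted, and leave the other things on the bench where they are.

Things in the scene. Friction and masses are not known exactly. Their poses are not given: they have to be found in the camera images.
- jig: aluminium plate fixed on the bench, 300 (x) x 340 (y) x 12 mm; origin: centre of its underside. Two near stops on its -x side slide to +x of the jig, the end stop on its +y side slides to -y. All stops are alike: each slides along its own x only, 65 mm in all, with a steady 8 N of friction, and stays where it is left; axes, origin and sizes as under near_stop_right, tip as under near_stop_left
- casting: grey cast housing, two round ports on top, 3 kg, loose on the jig: body 100 (x) x 150 (y) mm, cover 108 x 158 mm, 56 mm high; origin: centre of its underside. Pads for the tips, 34 mm wide, 7 to 33 mm high: on the -x side at y = -50 and +50 mm, on the +y side at x = 0; each stands 1 to 13 mm proud of the body, different each time, not reported. Lies a few mm and degrees askew
- near_stop_right: near stop at y = -80 mm of the jig: aluminium carriage 44 mm long (x), 34 mm wide, up to 22 mm high, with an upright thumb plate 14 mm thick (x), 30 mm wide (y), from 22 to 78 mm above the origin. Origin: under the thumb plate's centre, on the jig's top face (12 mm above the bench); its x points the way it slides to the casting
- near_stop_left: near stop at y = +20 mm of the jig. Ahead of the plate, 20 mm above the origin, a 15 mm thick barrel (to x = 50 mm) holds a sprung round-nosed 10 mm brass tip, reaching x = 65 mm when free. The tip bears with 1 N as it starts to go in, 2 N more per mm, and bottoms after 4 mm at 9 N
- end_stop: end stop, at x = +30 mm of the jig on its +y side, like the near stops; its x points to -y of the jig. Every tip starts at least 6 mm short of its pad
- label_roll: bystander: roll of label paper standing on its end, 90 mm across, 55 mm high; origin at the centre of its underside
- screwdriver: bystander: screwdriver lying on the bench; origin under its middle
- mouse: bystander: black computer mouse, 100 x 60 x 30 mm; origin at the centre of its underside
- parts_tray: bystander: open plastic tray, 120 x 160 x 40 mm; origin at the centre of its underside
Things that resemble listed ones, but are neither listed nor needed, are in the scene too. Of the things that look like the casting, the largest one is meant.

How it is judged:
By the outcome, as a careful person would: the job done as asked, in the order asked, and still so for the second after the job is handed in, with the robot touching nothing.
It also fails if it takes over 69 s, if anything falls off the work surface, if the arm or the gripper's body presses on something with over 40 N, if the wrist force passes 120 N, or if a joint passes its speed limit or range.

## Working session

There is one attempt and no reset: what is moved stays moved. The work goes in short steps, Python scripts to look and compute and a tool call to move; the robot and the scene stay as the last step left them, time stands still between calls to the robot, and variables do not carry over. Pictures are saved under pics/ and viewed, at most 13 in all, crops included, and the job is handed in when it is done.

Besides the shell and the picture viewer there is one more tool, called after "Call:" by a JSON object that holds its "method" and its "body". jog_arm: Moves the arm, as the interface text tells. Its arguments: {"type":"object","properties":{"plan":{"type":"array","items":{"type":"array","items":{"type":"array","items":{"type":"number"}}}}},"required":["plan"]}

```bash
mkdir -p pics; cat > h.py <<'E'
import numpy as np,cv2,pickle
from plant import ctrl
def snap(n,f):
    o=ctrl.get_obs(); s=ctrl.snapshot(n); s['obs']=o
    cv2.imwrite(f'pics/{f}.png',s['image'][:,:,::-1]); pickle.dump(s,open(f'pics/{f}.pkl','wb')); return s
def load(f): return pickle.load(open(f'pics/{f}.pkl','rb'))
def ray(s,u,v):
    f=s['image'].shape[0]/2/np.tan(np.radians(s['vertical_fov']/2))
    d=np.array([(u-s['cx'])/f,(v-s['cy'])/f,1.])
    R=np.array(s['R']);t=np.array(s['t']); return -R.T@t, R.T@d
def onz(s,u,v,z):
    c,d=ray(s,u,v); return c+d*(z-c[2])/d[2]
def proj(s,X):
    f=s['image'].shape[0]/2/np.tan(np.radians(s['vertical_fov']/2))
    p=np.array(s['R'])@X+np.array(s['t']); return p[:2]/p[2]*f+[s['cx'],s['cy']]
E
python3 - <<'E'
from h import *
a=snap('top','top1');b=snap('side','side1')
cv2.imwrite('pics/top1b.png',cv2.resize(a['image'][:,:,::-1],(800,600)))
cv2.imwrite('pics/side1b.png',cv2.resize(b['image'][:,:,::-1],(800,600)))
for s in(a,b):print(ray(s,280,210),s['vertical_fov'],s['cx'],s['cy'], [k for k in s])
print(ctrl.get_obs())
E
```

```text
(array([0.38425989, 0.01060219, 1.35013357]), array([ 0.0791338 ,  0.00243168, -0.99690804])) 50.09937236494534 282.4589219758404 213.5879291478645 ['image', 'vertical_fov', 'cx', 'cy', 'R', 't', 'obs']
(array([ 0.41214589, -1.09374042,  0.66366568]), array([ 0.05822924,  0.87817789, -0.47514191])) 45.458034590299704 277.7812749179683 219.06927701646103 ['image', 'vertical_fov', 'cx', 'cy', 'R', 't', 'obs']
{'clock': 0.1, 'joint_pos': array([ 8.33700912e+01,  2.05874201e+01,  6.39852719e-01, -1.75633320e-02,
       -7.01364879e+01, -1.65064768e+01]), 'qvel': array([ 0.02598573, -0.098993  ,  0.08486482,  0.10668033, -0.05864622,
       -0.01648251]), 'tau': array([-2.46845695e-03, -5.84163237e+01,  2.93749398e+01,  7.01562837e+00,
        1.01862982e-02, -4.32853369e-05]), 'tool_pos': array([0.26508075, 0.62029914, 0.22572223]), 'orientation': array([ 1.79914717e+02, -8.05312827e-03, -2.31423594e+01]), 'force': array([0.17286108, 0.18490268, 0.71128222]), 'moment': array([ 0.01913358,  0.01051566, -0.02638697]), 'gripper_force': 0.0, 'opening': 0.08756733341222912}
```

View pics/top1b.png

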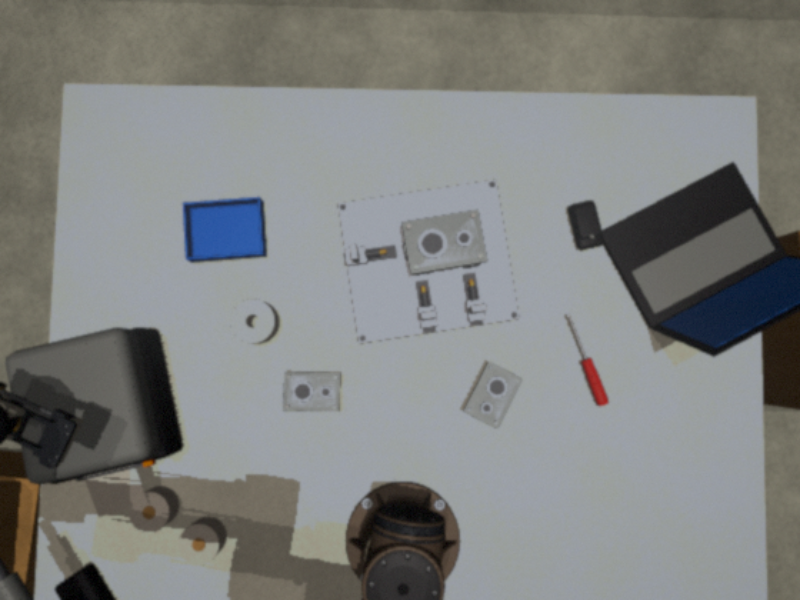

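View pics/side1b.png

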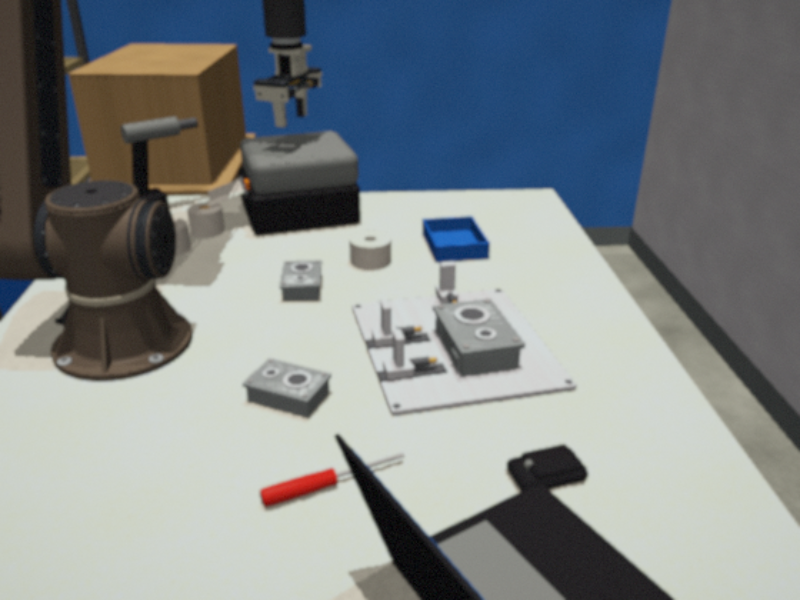

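Top view (800x600): the jig's corner screws are at (343,207), (492,184), (515,316) and (362,339). The casting is at (443,242), and the orange stop tips are near (424,288), (472,281) and (383,253). The side view shows the same layout, with the arm parked over a dark box.

```bash
cat > m.py <<'E'
from h import *
s=load('top1');im=s['image']
c=np.array([onz(s,u*.7-.15,v*.7-.15,.012) for u,v in[(343,207),(492,184),(515,316),(362,339)]])
print(c.round(4),np.linalg.norm(np.roll(c,-1,0)-c,axis=1))
ctr=c.mean(0);ex=(c[0]+c[1]-c[2]-c[3])/2;ang=np.arctan2(ex[1],ex[0]);ey=(c[0]+c[3]-c[1]-c[2])/2
print('ctr',ctr,'yaw',np.degrees(ang),np.degrees(np.arctan2(-ey[0],ey[1])))
R=np.array([[np.cos(ang),-np.sin(ang)],[np.sin(ang),np.cos(ang)]])
hsv=cv2.cvtColor(im,cv2.COLOR_RGB2HSV)
m=cv2.inRange(hsv,(8,110,90),(32,255,255))
n,l,st,ce=cv2.connectedComponentsWithStats(m)
for i in range(1,n):
    if st[i,4]>3:
        p=onz(s,*ce[i],.032);print(st[i],ce[i],p.round(4),'jig',(R.T@(p-ctr)[:2]).round(4))
cv2.imwrite('pics/crop.png',cv2.resize(im[115:250,225:375,::-1],(800,720),interpolation=cv2.INTER_CUBIC)[:600])
for j in[(-.08,-80)]:pass
E
python3 m.py
```

```text
[[ 0.686   0.138   0.012 ]
 [ 0.7408 -0.1766  0.012 ]
 [ 0.4614 -0.2264  0.012 ]
 [ 0.4082  0.0921  0.012 ]] [0.31929239 0.28383191 0.32290896 0.28153659]
ctr [ 0.57407178 -0.04325233  0.012     ] yaw 9.750255424061741 9.679543244124336
[266 175   4   3  11] [267.36363636 175.90909091] [0.5894 0.0529 0.032 ] jig [0.0314 0.0921]
[328 196   4   4  12] [329.5        197.66666667] [ 0.5278 -0.1316  0.032 ] jig [-0.0606 -0.0792]
[295 200   3   5  13] [295.84615385 202.        ] [ 0.5133 -0.0325  0.032 ] jig [-0.0581  0.0209]
[ 99 322   9   5  31] [103.03225806 324.12903226] [0.1502 0.5189 0.032 ] jig [-0.3226  0.6258]
[ 10 335  17  72 710] [ 17.33802817 367.13098592] [0.0252 0.7585 0.032 ] jig [-0.4052  0.8831]
[101 355   4   3  10] [102.5 356. ] [0.0601 0.5164 0.032 ] jig [-0.4118  0.6386]
[135 378   8   7  45] [138.46666667 381.11111111] [-0.0088  0.4106  0.032 ] jig [-0.4976  0.546 ]
```

View pics/crop.png

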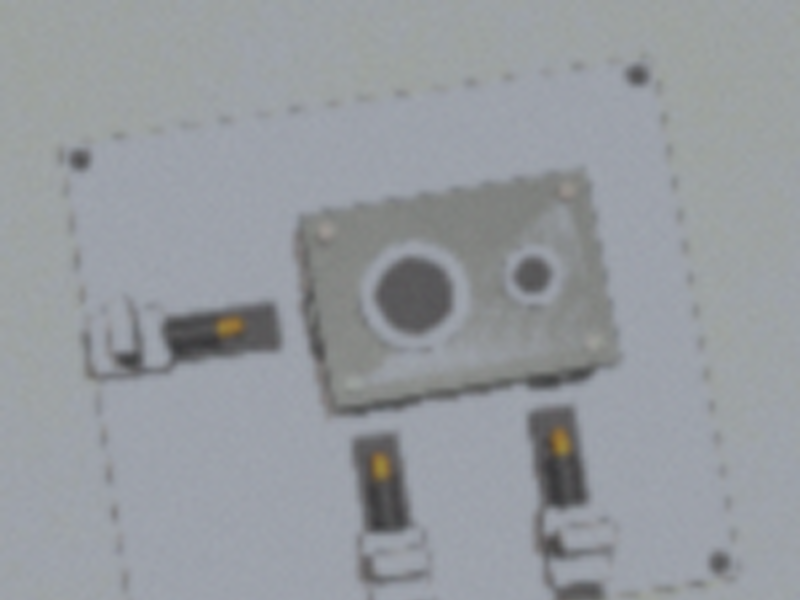

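Call:
{"method": "jog_arm", "body": {"plan": [[[0,0,0,-0.05,0,0,0],[0,0.45,0.63,-0.05,0,0,-32.9],[0,0.458,0.64,-0.03,0,0,-32.9],[0,0.458,0.64,-0.03,0,0,-32.9],[0,0.458,0.64,-0.03,0,0,-32.9],[0,0.458,0.64,-0.03,0,0,-32.9],[0,0.458,0.64,0,0,0,-32.9],[0,0.458,0.64,0,0,0,-32.9],[0,0.458,0.64,0,0,0,-32.9],[0,0.458,0.64,0,0,0,-32.9],[0,0.458,0.64,0.05,0,0,-32.9],[0,0.458,0.64,0.05,0,0,-32.9],[0,0.458,0.64,0.05,0,0,-32.9],[0,0.458,0.64,0.05,0,0,-32.9],[0,0.458,0.64,0.05,0,0,-32.9],[0,0.458,0.64,0.05,0,0,-32.9],[0,0.458,0.64,0.05,0,0,-32.9]]]}}

```text
clock: 2.22
tool_pos: [0.4351, -0.1469, 0.177]
orientation: [180.0, -0.1, 9.8]
force: [-0.4, -0.9, -0.2]
opening: 0.0002
gripper_force: 0.0
```

```bash
python3 - <<'E'
from h import *
s=snap('wrist','w1');cv2.imwrite('pics/w1b.png',s['image'][:,:,::-1]);print(s['T_tool_cam'],s['obs']['tool_pos'],s['obs']['orientation'],s['vertical_fov'],s['obs']['force'])
E
```

```text
[[-7.47133107e-04 -9.67205543e-01 -2.53993856e-01  6.80898317e-02]
 [ 9.99999710e-01 -6.85872078e-04 -3.29746616e-04  6.11547751e-04]
 [ 1.44725461e-04 -2.53994029e-01  9.67205776e-01 -1.58670232e-01]
 [ 0.00000000e+00  0.00000000e+00  0.00000000e+00  1.00000000e+00]] [ 0.43507837 -0.14694242  0.17700845] [ 1.79999377e+02 -5.01569281e-02  9.84269488e+00] 66.27977051032249 [-0.38827327 -0.90215579 -0.18488286]
```

View pics/w1b.png

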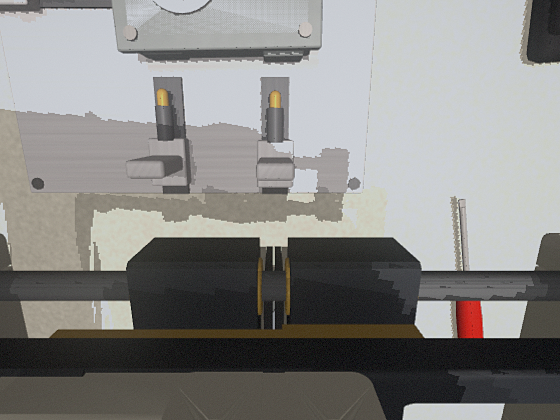

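The wrist view shows the right stop's tip end at (275,91) and its plate top at about (276,162). The left tip end is at (162,92). The pad under the right side of the casting is visible at (285,57).

```bash
python3 - <<'E'
from h import *
from scipy.spatial.transform import Rotation as Ro
s=load('w1');o=s['obs'];T=np.eye(4);T[:3,:3]=Ro.from_euler('xyz',o['orientation'],degrees=True).as_matrix();T[:3,3]=o['tool_pos']
M=np.linalg.inv(T@np.array(s['T_tool_cam']));s['R']=M[:3,:3];s['t']=M[:3,3]
a=np.radians(9.72);R=np.array([[np.cos(a),-np.sin(a)],[np.sin(a),np.cos(a)]]);c=np.array([.57407,-.04325])
for n,u,v,z in[('screwL',38,183,.012),('screwR',353,184,.012),('tipR',275,91,.032),('tipL',162,92,.032),('plR top front',276,157,.09),('plR top back',276,165,.09),('plR backside bottom?',276,180,.034),('plL front',147,160,.09),('plL back',147,169,.09)]:
    p=onz(s,u,v,z);print(n,p.round(4),'jig',(R.T@(p[:2]-c)).round(4))
print('tcp jig',R.T@(o['tool_pos'][:2]-c))
E
```

```text
screwL [0.4104 0.0906 0.012 ] jig [-0.1388  0.1595]
screwR [ 0.4638 -0.2246  0.012 ] jig [-0.1393 -0.1601]
tipR [ 0.5355 -0.1316  0.032 ] jig [-0.053  -0.0806]
tipL [ 0.5176 -0.0329  0.032 ] jig [-0.0539  0.0197]
plR top front [ 0.4832 -0.1412  0.09  ] jig [-0.1062 -0.0812]
plR top back [ 0.4772 -0.1423  0.09  ] jig [-0.1122 -0.0812]
plR backside bottom? [ 0.4577 -0.1461  0.034 ] jig [-0.132  -0.0817]
plL front [ 0.4643 -0.0455  0.09  ] jig [-0.1085  0.0163]
plL back [ 0.4575 -0.046   0.09  ] jig [-0.1153  0.017 ]
tcp jig [-0.1545031  -0.07873744]
```

Call:
{"method": "jog_arm", "body": {"plan": [[[0,0,0.001,0.06,0,0,0],[0,0,0.001,0.1,0,0,0],[0,0,0.001,0.117,0,0,0],[0,0,0.001,0.117,0,0,0],[0,0.012,0.001,0.117,0,0,0],[0,0.012,0.001,0.117,0,0,0],[0,0.012,0.001,0.117,0,0,0],[0,0.012,0.001,0.117,0,0,0]]]}}

```text
clock: 3.28
tool_pos: [0.4469, -0.1468, 0.0599]
orientation: [180.0, -0.0, 9.8]
force: [0.3, 0.7, -0.1]
opening: 0.0001
gripper_force: 0.0
```

Call:
{"method": "jog_arm", "body": {"plan": [[[0,0.002,0,0,0,0,0],[0,0.004,0,0,0,0,0],[0,0.006,0,0,0,0,0],[0,0.008,0,0,0,0,0],[0,0.009,0,0,0,0,0],[0,0.01,0,0,0,0,0],[0,0.011,0,0,0,0,0],[0,0.012,0,0,0,0,0]]]}}

```text
clock: 4.28
tool_pos: [0.4561, -0.1451, 0.0591]
orientation: [-180.0, 0.3, 9.7]
force: [-8.0, -0.5, 6.3]
opening: 0.0001
gripper_force: 4.1
```

Call:
{"method": "jog_arm", "body": {"plan": [[[0,0.001,0,0,0,0,0],[0,0.002,0,0,0,0,0],[0,0.003,0,0,0,0,0],[0,0.003,0,0,0,0,0]]]}}

```text
clock: 4.78
tool_pos: [0.4592, -0.1446, 0.0591]
orientation: [-180.0, 0.3, 9.7]
force: [-7.3, -1.7, 7.0]
opening: 0.0002
gripper_force: 3.8
```

Call:
{"method": "jog_arm", "body": {"plan": [[[0,0.001,0,0,0,0,0],[0,0.002,0,0,0,0,0],[0,0.002,0,0,0,0,0]]]}}

```text
clock: 5.15
tool_pos: [0.4611, -0.1443, 0.0591]
orientation: [-180.0, 0.3, 9.7]
force: [-7.9, -0.9, 5.7]
opening: 0.0004
gripper_force: 3.8
```

```bash
cat > est.py <<'E'
from h import *
from scipy.spatial.transform import Rotation as Ro
a=np.radians(9.72);R=np.array([[np.cos(a),-np.sin(a)],[np.sin(a),np.cos(a)]]);c=np.array([.57407,-.04325])
def wl(f):
    s=load(f);o=s['obs'];T=np.eye(4);T[:3,:3]=Ro.from_euler('xyz',o['orientation'],degrees=True).as_matrix();T[:3,3]=o['tool_pos']
    M=np.linalg.inv(T@np.array(s['T_tool_cam']));s['R']=M[:3,:3];s['t']=M[:3,3];return s
def jig(p): return R.T@(np.array(p)[:2]-c)
E
python3 - <<'E'
from est import *
s=wl('w1')
for u,v in[(276,48),(162,50),(122,49),(320,46)]: print(u,v,jig(onz(s,u,v,.068)).round(4))
print('pad top',jig(onz(s,285,54,.045)),jig(onz(s,285,61,.045)))
for p in[(.4351,-.1469),(.4561,-.1451),(.4611,-.1443)]:print(jig(p))
snap('wrist','w2');f=[ctrl.get_obs()['force'] for _ in range(1)];print(f)
im=load('w2')['image'];m=cv2.inRange(cv2.cvtColor(im,cv2.COLOR_RGB2HSV),(8,110,90),(32,255,255))
n,l,st,ce=cv2.connectedComponentsWithStats(m);s=wl('w2')
for i in range(1,n):
    if st[i,4]>20:print(st[i],jig(onz(s,ce[i][0],st[i][1],.032)))
im2=im[0:200,150:400,::-1];cv2.imwrite('pics/w2c.png',cv2.resize(im2,(750,600)))
E
```

```text
276 48 [-0.0263 -0.0811]
162 50 [-0.0278  0.0054]
122 49 [-0.0272  0.0357]
320 46 [-0.0249 -0.1144]
pad top [-0.02565135 -0.08872918] [-0.03096861 -0.08878547]
[-0.15447462 -0.07869928]
[-0.13347218 -0.08047062]
[-0.12840889 -0.08052627]
[array([-7.44072738, -0.64389001,  5.47289454])]
[264 102  17  28 417] [-0.04573858 -0.08030283]
[ 81 112  20  28 429] [-0.05088168  0.01962108]
[258 261   4  54 160] [-0.13920155 -0.07217423]
[286 260   4  55 193] [-0.13853938 -0.08985174]
```

View pics/w2c.png

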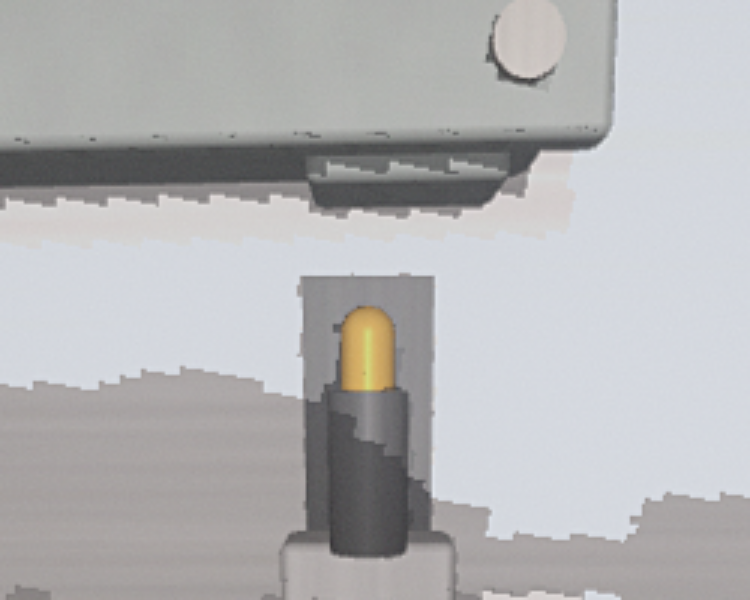

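The crop shows the right tip's nose at image row 102, and the pad's front face at about rows 60-68. That leaves a gap of roughly 12 mm.

Call:
{"method": "jog_arm", "body": {"plan": [[[0,0.001,0,0,0,0,0],[0,0.002,0,0,0,0,0],[0,0.003,0,0,0,0,0],[0,0.004,0,0,0,0,0],[0,0.005,0,0,0,0,0],[0,0.006,0,0,0,0,0],[0,0.007,0,0,0,0,0],[0,0.007,0,0,0,0,0],[0,0.007,0,0,0,0,0]]]}}

```text
clock: 6.32
tool_pos: [0.468, -0.1431, 0.0591]
orientation: [-180.0, 0.3, 9.7]
force: [-8.5, -1.0, 5.9]
opening: 0.0002
gripper_force: 3.8
```

```bash
cat > meas.py <<'E'
import sys
from est import *
f=sys.argv[1]
F=[]
for i in range(4):
    s=snap('wrist',f);F.append(s['obs']['force'])
F=np.array(F);print('F jig',R.T@F.mean(0)[:2],F.mean(0)[2],'std',F.std(0)); s=wl(f)
im=s['image'];m=cv2.inRange(cv2.cvtColor(im,cv2.COLOR_RGB2HSV),(8,110,90),(32,255,255))
n,l,st,ce=cv2.connectedComponentsWithStats(m)
for i in range(1,n):
    if st[i,4]>100 and st[i][1]<230:print(st[i],jig(onz(s,ce[i][0],st[i][1],.032)).round(4))
print('tcp jig',jig(s['obs']['tool_pos']),s['obs']['clock'])
cv2.imwrite('pics/'+f+'c.png',cv2.resize(im[0:200,150:400,::-1],(750,600)))
E
python3 meas.py w3
```

```text
F jig [-8.09694575  0.16161344] 5.524312147751891 std [0.37803517 0.40600434 0.20665334]
[264 102  17  28 421] [-0.0387 -0.0803]
[ 83 126  21  27 417] [-0.0513  0.0197]
tcp jig [-0.12140226 -0.08046022] 6.475
```

Call:
{"method": "jog_arm", "body": {"plan": [[[0,0.001,0,0,0,0,0],[0,0.002,0,0,0,0,0],[0,0.002,0,0,0,0,0],[0,0.002,0,0,0,0,0]]]}}

```text
clock: 7.02
tool_pos: [0.47, -0.1427, 0.0591]
orientation: [-180.0, 0.3, 9.7]
force: [-7.9, -0.2, 6.0]
opening: 0.0005
gripper_force: 3.8
```

Call:
{"method": "jog_arm", "body": {"plan": [[[0,0.001,0,0,0,0,0],[0,0.001,0,0,0,0,0],[0,0.001,0,0,0,0,0]]]}}

```text
clock: 7.4
tool_pos: [0.471, -0.1426, 0.0591]
orientation: [-180.0, 0.3, 9.7]
force: [-6.9, -0.7, 5.4]
opening: 0.0001
gripper_force: 3.9
```

```bash
python3 meas.py w4
```

```text
F jig [-7.35592755  0.42513836] 5.667578388525271 std [0.45601437 0.24547783 0.25202696]
[264 102  17  29 421] [-0.0357 -0.0803]
[ 84 131  21  28 429] [-0.051   0.0196]
tcp jig [-0.11837205 -0.08046297] 7.55
```

View pics/w4c.png

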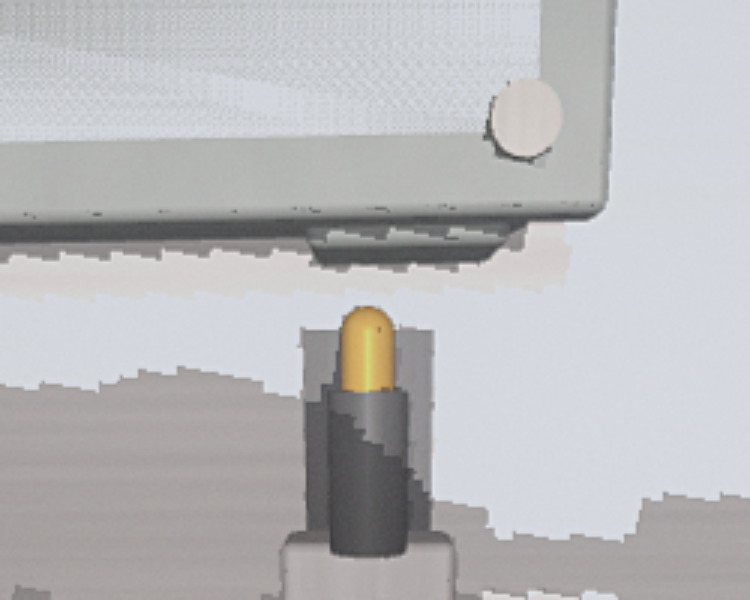

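The tip nose is at crop row 306 and the pad face at about row 255. At about 6 px/mm that leaves a gap of roughly 8 mm.

Call:
{"method": "jog_arm", "body": {"plan": [[[0,0.001,0,0,0,0,0],[0,0.002,0,0,0,0,0],[0,0.003,0,0,0,0,0],[0,0.004,0,0,0,0,0],[0,0.005,0,0,0,0,0],[0,0.005,0,0,0,0,0],[0,0.005,0,0,0,0,0]]]}}

```text
clock: 8.48
tool_pos: [0.4759, -0.1417, 0.0591]
orientation: [-180.0, 0.3, 9.7]
force: [-7.3, -0.0, 5.9]
opening: 0.0003
gripper_force: 3.8
```

Call:
{"method": "jog_arm", "body": {"plan": [[[0,0.001,0,0,0,0,0],[0,0.001,0,0,0,0,0],[0,0.001,0,0,0,0,0]]]}}

```text
clock: 8.85
tool_pos: [0.4769, -0.1415, 0.0591]
orientation: [-180.0, 0.3, 9.7]
force: [-7.0, -0.6, 5.4]
opening: 0.0005
gripper_force: 3.9
```

```bash
python3 meas.py w5
```

```text
F jig [-7.47745101  0.37551008] 5.5126620130618225 std [0.35690994 0.41021748 0.43249797]
[264 102  17  29 425] [-0.0297 -0.0803]
[ 86 142  20  28 440] [-0.051   0.0195]
tcp jig [-0.11238085 -0.08045223] 9.0
```

Call:
{"method": "jog_arm", "body": {"plan": [[[0,0.001,0,0,0,0,0],[0,0.001,0,0,0,0,0],[0,0.001,0,0,0,0,0]]]}}

```text
clock: 9.43
tool_pos: [0.4779, -0.1414, 0.0591]
orientation: [-180.0, 0.3, 9.7]
force: [-7.5, -1.2, 5.8]
opening: 0.0005
gripper_force: 3.9
```

```bash
python3 meas.py w6
```

```text
F jig [-7.75159963  0.079754  ] 5.4799021537844155 std [0.21924432 0.22135555 0.25618953]
[264 102  17  28 425] [-0.0287 -0.0803]
[ 86 144  21  28 431] [-0.0511  0.0195]
tcp jig [-0.11138199 -0.0804572 ] 9.575
```

Call:
{"method": "jog_arm", "body": {"plan": [[[0,0.001,0,0,0,0,0],[0,0.001,0,0,0,0,0],[0,0.001,0,0,0,0,0]]]}}

```text
clock: 10.0
tool_pos: [0.4789, -0.1412, 0.0591]
orientation: [-180.0, 0.3, 9.7]
force: [-7.8, -0.5, 6.1]
opening: 0.0003
gripper_force: 3.9
```

```bash
python3 meas.py w6
```

```text
F jig [-7.5586298   0.66723602] 5.561681834004332 std [0.36459216 0.36833657 0.36304936]
[264 102  17  29 423] [-0.0277 -0.0803]
[ 86 146  20  27 431] [-0.0512  0.0195]
tcp jig [-0.11035601 -0.08044303] 10.15
```

Call:
{"method": "jog_arm", "body": {"plan": [[[0,0.001,0,0,0,0,0],[0,0.001,0,0,0,0,0],[0,0.001,0,0,0,0,0]]]}}

```text
clock: 10.58
tool_pos: [0.4796, -0.1411, 0.0591]
orientation: [-180.0, 0.3, 9.7]
force: [-8.4, -1.3, 6.9]
opening: 0.0004
gripper_force: 4.3
```

```bash
python3 meas.py w6
```

```text
F jig [-8.57096678  0.3690479 ] 6.501717371106843 std [0.25197846 0.36521673 0.50375173]
[264 103  17  27 419] [-0.0276 -0.0803]
[ 87 147  20  28 435] [-0.0511  0.0194]
tcp jig [-0.10968633 -0.08044974] 10.725
```

Call:
{"method": "jog_arm", "body": {"plan": [[[0,0.0008,0,0,0,0,0],[0,0.0008,0,0,0,0,0],[0,0.0008,0,0,0,0,0]]]}}

```text
clock: 11.15
tool_pos: [0.48, -0.141, 0.0591]
orientation: [-180.0, 0.3, 9.7]
force: [-10.4, -1.7, 8.0]
opening: 0.0004
gripper_force: 4.8
```

```bash
python3 meas.py w7
```

```text
F jig [-9.46756294  0.23914522] 8.001023445703328 std [0.7953764  0.42556803 0.41436186]
[264 104  17  26 405] [-0.0276 -0.0803]
[ 87 148  20  27 438] [-0.0511  0.0194]
tcp jig [-0.10918517 -0.08045041] 11.3
```

Call:
{"method": "jog_arm", "body": {"plan": [[[0,0.0007,0,0,0,0,0],[0,0.0013,0,0,0,0,0],[0,0.0013,0,0,0,0,0],[0,0.0013,0,0,0,0,0]]]}}

```text
clock: 11.85
tool_pos: [0.4807, -0.1409, 0.059]
orientation: [-180.0, 0.4, 9.7]
force: [-11.9, -0.8, 8.7]
opening: 0.0006
gripper_force: 5.5
```

```bash
python3 meas.py w8;python3 meas.py w9
```

```text
F jig [-11.0509353    0.30924223] 8.613087938949228 std [0.58702231 0.55366687 0.37052648]
[264 105  17  25 388] [-0.0274 -0.0803]
[ 87 149  20  28 445] [-0.0509  0.0193]
tcp jig [-0.10846199 -0.08046534] 12.0
F jig [-11.02623774   0.63393346] 8.25546768162368 std [0.45860213 0.43250901 0.52714403]
[264 105  17  25 384] [-0.0274 -0.0803]
[ 87 149  20  28 442] [-0.0509  0.0193]
tcp jig [-0.10842162 -0.08045276] 12.2
```

Call:
{"method": "jog_arm", "body": {"plan": [[[0,0.0005,0,0,0,0,0],[0,0.0005,0,0,0,0,0],[0,0.0005,0,0,0,0,0]]]}}

```text
clock: 12.62
tool_pos: [0.481, -0.1408, 0.059]
orientation: [-180.0, 0.4, 9.7]
force: [-12.1, -1.8, 9.0]
opening: 0.0003
gripper_force: 5.8
```

```bash
python3 meas.py w8;python3 meas.py w9
```

```text
F jig [-11.76831946   0.44102357] 9.044864576361435 std [0.39595229 0.22408738 0.62398007]
[264 106  17  24 379] [-0.0277 -0.0803]
[ 87 150  20  27 437] [-0.0512  0.0194]
tcp jig [-0.10820067 -0.08044884] 12.775
F jig [-11.7215067    0.05495729] 9.101517680070307 std [0.16327166 0.45075269 0.54828163]
[264 106  17  24 379] [-0.0277 -0.0803]
[ 87 150  20  27 440] [-0.0513  0.0194]
tcp jig [-0.10821977 -0.0804713 ] 12.975
```

Call:
{"method": "jog_arm", "body": {"plan": [[[0,-0.01,0,0,0,0,0],[0,-0.046,0,0,0,0,0],[0,-0.046,0,0,0,0,0],[0,-0.046,-0.05,0,0,0,0],[0,-0.046,-0.1,0,0,0,0],[0,-0.046,-0.1,0,0,0,0],[0,-0.04,-0.1,0,0,0,0],[0,-0.036,-0.1,0,0,0,0],[0,-0.036,-0.1,0,0,0,0]]]}}

```text
clock: 14.15
tool_pos: [0.433, -0.0485, 0.0594]
orientation: [180.0, 0.0, 9.7]
force: [0.3, -0.8, -1.0]
opening: 0.0001
gripper_force: 0.0
```

```bash
python3 meas.py w10
```

```text
F jig [ 0.18089314 -0.20550837] -0.35203947760797716 std [0.51438623 0.49628119 0.48230259]
[450  40  22  26 452] [-0.0271 -0.0801]
[263  89  17  28 423] [-0.051   0.0195]
tcp jig [-0.14054647  0.01888022] 14.3
```

View pics/w10c.png

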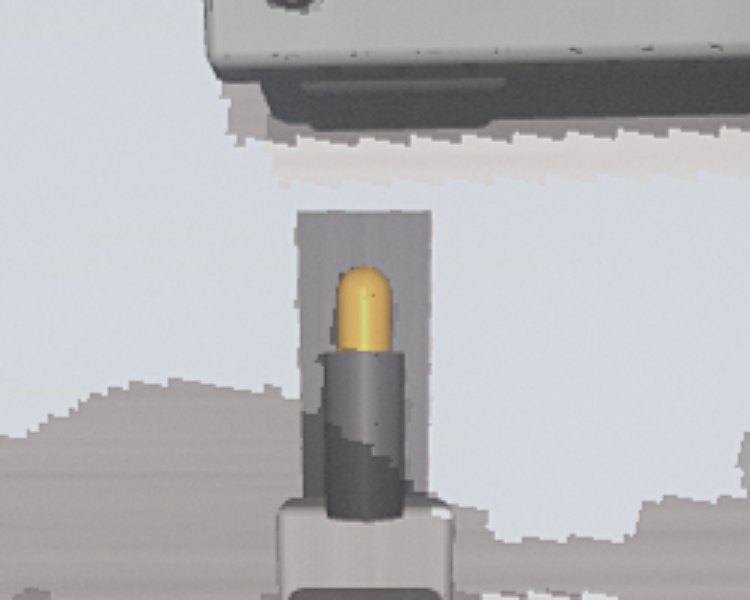

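The right stop's tip has stayed at about -0.027 (jig x). The left tip's nose is at crop row 267 and its pad face at about row 110, so the gap is about 25 mm.

Call:
{"method": "jog_arm", "body": {"plan": [[[0,0.003,0,0,0,0,0],[0,0.005,0,0,0,0,0],[0,0.007,0,0,0,0,0],[0,0.009,0,0,0,0,0],[0,0.01,0,0,0,0,0],[0,0.011,0,0,0,0,0],[0,0.012,0,0,0,0,0],[0,0.013,0,0,0,0,0],[0,0.014,0,0,0,0,0],[0,0.015,0,0,0,0,0],[0,0.016,0,0,0,0,0],[0,0.017,0,0,0,0,0],[0,0.018,0,0,0,0,0],[0,0.019,0,0,0,0,0],[0,0.02,0,0,0,0,0],[0,0.021,0,0,0,0,0],[0,0.022,0,0,0,0,0],[0,0.022,0,0,0,0,0]]]}}

```text
clock: 16.6
tool_pos: [0.4516, -0.0447, 0.059]
orientation: [180.0, 0.3, 9.7]
force: [-7.7, 0.4, 5.0]
opening: 0.0003
gripper_force: 3.8
```

```bash
python3 meas.py w11
```

```text
F jig [-7.57054737  1.1393675 ] 4.7812831469342605 std [0.27154015 0.37032792 0.23405714]
[447  80  21  26 427] [-0.0272 -0.0802]
[263 102  18  28 407] [-0.0383  0.0197]
tcp jig [-0.12096087  0.01924336] 16.75
```

View pics/w11c.png

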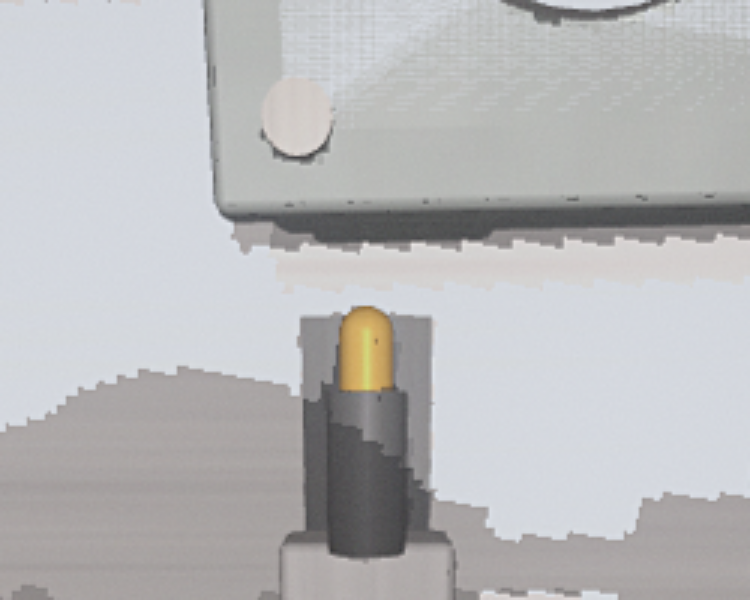

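The left tip's nose is at crop row 306 and the pad face at about row 230, so the gap is about 12 mm.

Call:
{"method": "jog_arm", "body": {"plan": [[[0,0.001,0,0,0,0,0],[0,0.002,0,0,0,0,0],[0,0.003,0,0,0,0,0],[0,0.004,0,0,0,0,0],[0,0.005,0,0,0,0,0],[0,0.006,0,0,0,0,0],[0,0.007,0,0,0,0,0],[0,0.007,0,0,0,0,0]]]}}

```text
clock: 17.8
tool_pos: [0.4585, -0.0435, 0.059]
orientation: [180.0, 0.3, 9.7]
force: [-8.7, -0.5, 5.9]
opening: 0.0004
gripper_force: 3.8
```

```bash
python3 meas.py w12
```

```text
F jig [-7.95782316  1.47617918] 5.1547222080314254 std [0.45307495 0.42488165 0.60988836]
[446  94  20  25 415] [-0.0273 -0.0801]
[263 102  18  28 413] [-0.0313  0.0196]
tcp jig [-0.11397371  0.0192737 ] 17.95
```

Call:
{"method": "jog_arm", "body": {"plan": [[[0,0.001,0,0,0,0,0],[0,0.0015,0,0,0,0,0],[0,0.0015,0,0,0,0,0]]]}}

```text
clock: 18.38
tool_pos: [0.4599, -0.0433, 0.0589]
orientation: [180.0, 0.3, 9.7]
force: [-8.3, -0.4, 5.4]
opening: 0.0005
gripper_force: 3.9
```

```bash
python3 meas.py w12
```

```text
F jig [-7.60928747  1.0134935 ] 5.166927539397371 std [0.44962524 0.30893122 0.20344981]
[445  97  21  25 420] [-0.0274 -0.0801]
[263 102  18  28 420] [-0.0299  0.0196]
tcp jig [-0.11253142  0.01926829] 18.525
```

Baseline is still about 7.7 N; continuing in 1 mm steps.

Call:
{"method": "jog_arm", "body": {"plan": [[[0,0.001,0,0,0,0,0],[0,0.001,0,0,0,0,0],[0,0.001,0,0,0,0,0]]]}}

```text
clock: 18.95
tool_pos: [0.4609, -0.0431, 0.059]
orientation: [180.0, 0.3, 9.7]
force: [-7.1, -0.4, 5.0]
opening: 0.0007
gripper_force: 3.8
```

```bash
python3 meas.py w12
```

```text
F jig [-7.45318975  0.8867323 ] 5.489559769904024 std [0.34232119 0.52910533 0.34789124]
[445  99  20  25 409] [-0.0274 -0.0802]
[263 102  18  28 409] [-0.0288  0.0197]
tcp jig [-0.11149467  0.01928106] 19.1
```

Call:
{"method": "jog_arm", "body": {"plan": [[[0,0.001,0,0,0,0,0],[0,0.001,0,0,0,0,0],[0,0.001,0,0,0,0,0]]]}}

```text
clock: 19.52
tool_pos: [0.4619, -0.0429, 0.0589]
orientation: [180.0, 0.3, 9.7]
force: [-8.2, -1.3, 5.5]
opening: 0.0006
gripper_force: 3.8
```

```bash
python3 meas.py w12
```

```text
F jig [-7.50856168  1.61011351] 5.345860732946425 std [0.40951795 1.00145313 0.53966624]
[445 101  20  25 411] [-0.0274 -0.0802]
[263 102  18  28 414] [-0.0279  0.0196]
tcp jig [-0.1105037  0.0192661] 19.675
```

Call:
{"method": "jog_arm", "body": {"plan": [[[0,0.001,0,0,0,0,0],[0,0.001,0,0,0,0,0],[0,0.001,0,0,0,0,0]]]}}

```text
clock: 20.1
tool_pos: [0.4629, -0.0427, 0.059]
orientation: [180.0, 0.3, 9.7]
force: [-7.3, 0.6, 5.3]
opening: 0.0006
gripper_force: 3.8
```

```bash
python3 meas.py w12
```

```text
F jig [-7.30085403  1.29182687] 5.105388883017251 std [0.51119547 0.5353215  0.43955383]
[263 102  18  28 417] [-0.0268  0.0197]
[445 103  20  25 413] [-0.0274 -0.0801]
tcp jig [-0.10947959  0.01930034] 20.25
```

Call:
{"method": "jog_arm", "body": {"plan": [[[0,0.001,0,0,0,0,0],[0,0.001,0,0,0,0,0],[0,0.001,0,0,0,0,0]]]}}

```text
clock: 20.68
tool_pos: [0.4638, -0.0426, 0.059]
orientation: [180.0, 0.3, 9.7]
force: [-8.3, 0.0, 5.4]
opening: 0.0005
gripper_force: 4.1
```

```bash
python3 meas.py w12
```

```text
F jig [-8.16969379  1.59157735] 5.974991547520917 std [0.63745629 0.49735009 0.33178336]
[263 103  18  27 404] [-0.0265  0.0197]
[445 105  20  25 400] [-0.0276 -0.0802]
tcp jig [-0.10864061  0.01927321] 20.825
```

Call:
{"method": "jog_arm", "body": {"plan": [[[0,0.0007,0,0,0,0,0],[0,0.0014,0,0,0,0,0],[0,0.002,0,0,0,0,0],[0,0.002,0,0,0,0,0],[0,0.002,0,0,0,0,0]]]}}

```text
clock: 21.5
tool_pos: [0.4649, -0.0424, 0.0588]
orientation: [180.0, 0.4, 9.7]
force: [-10.3, 1.2, 8.1]
opening: 0.0004
gripper_force: 5.3
```

```bash
python3 meas.py w13;python3 meas.py w13
```

```text
F jig [-10.25799879   2.36277698] 7.798198862247104 std [0.35242421 0.70010045 0.30615198]
[263 105  18  25 396] [-0.0264  0.0198]
[444 107  20  25 409] [-0.0275 -0.0801]
tcp jig [-0.10745736  0.01923006] 21.65
F jig [-10.44036759   2.24818251] 7.541835370172797 std [0.48462104 0.3144806  0.48687011]
[263 105  18  25 394] [-0.0264  0.0198]
[444 107  20  25 408] [-0.0276 -0.0802]
tcp jig [-0.10746981  0.0192163 ] 21.85
```

Call:
{"method": "jog_arm", "body": {"plan": [[[0,0.0009,0,0,0,0,0],[0,0.0009,0,0,0,0,0],[0,0.0009,0,0,0,0,0]]]}}

```text
clock: 22.28
tool_pos: [0.4654, -0.0424, 0.0587]
orientation: [180.0, 0.4, 9.7]
force: [-12.3, 0.5, 9.3]
opening: 0.0003
gripper_force: 5.7
```

```bash
python3 meas.py w13;python3 meas.py w13
```

```text
F jig [-11.59823981   2.52583724] 8.560534628909291 std [0.38896448 0.82830372 0.56731943]
[263 106  17  24 374] [-0.0264  0.0198]
[444 108  20  25 394] [-0.0275 -0.0802]
tcp jig [-0.10690142  0.01921168] 22.425
F jig [-11.08182237   2.04031176] 8.417333945434601 std [0.37592387 0.66901045 0.35468309]
[263 106  17  24 379] [-0.0264  0.0198]
[444 108  20  25 398] [-0.0275 -0.0802]
tcp jig [-0.10689799  0.019182  ] 22.625
```

Call:
{"method": "jog_arm", "body": {"plan": [[[0,-0.01,0,0,0,0,0],[0,-0.03,0,0,0,0,0],[0,-0.03,0,-0.05,0,0,0],[0,-0.03,0,-0.1,0,0,0],[0,-0.03,0,-0.1,0,0,0],[0,0.133,-0.165,-0.1,0,0,90],[0,0.133,-0.165,-0.1,0,0,90],[0,0.133,-0.165,-0.1,0,0,90],[0,0.133,-0.165,-0.1,0,0,90],[0,0.133,-0.165,-0.1,0,0,90],[0,0.133,-0.165,-0.1,0,0,90],[0,0.133,-0.165,-0.1,0,0,90],[0,0.133,-0.165,-0.1,0,0,90],[0,0.133,-0.165,-0.1,0,0,90],[0,0.133,-0.165,-0.1,0,0,90],[0,0.133,-0.165,-0.1,0,0,90],[0,0.133,-0.165,-0.1,0,0,90]]]}}

```text
clock: 24.8
tool_pos: [0.5724, 0.1438, 0.1594]
orientation: [180.0, 0.0, -80.2]
force: [0.8, 0.5, -0.5]
opening: 0.0005
gripper_force: 0.0
```

```bash
python3 meas.py w14; python3 -c "
from h import *
print(ctrl.get_obs()['orientation'],ctrl.get_obs()['tool_pos'])
cv2.imwrite('pics/w14f.png',load('w14')['image'][:,:,::-1])"
```

```text
F jig [0.24274853 0.00809544] 0.08810917424273375 std [0.66446037 0.72346937 0.35659864]
[267  89  11  18 174] [0.0312 0.083 ]
tcp jig [0.03002333 0.18459717] 24.95
[-1.79998229e+02  1.25875766e-03 -8.02176568e+01] [0.57247547 0.14375621 0.15956069]
```

View pics/w14f.png

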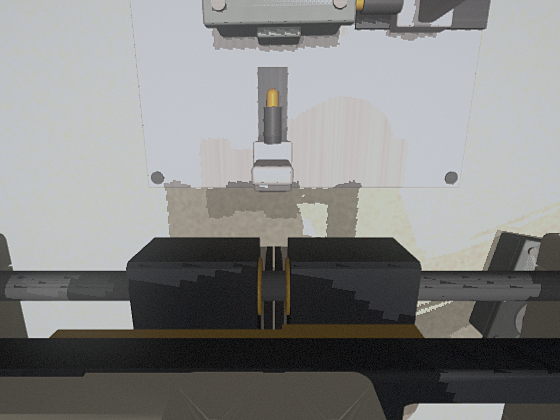

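The end stop's tip nose is at (272,89), and the pad is on the casting's +y side at rows 36-44.

Call:
{"method": "jog_arm", "body": {"plan": [[[0,0,0,0.06,0,0,0],[0,0,0,0.1,0,0,0],[0,0,0,0.1,0,0,0],[0,0.01,0,0.1,0,0,0],[0,0.012,0,0.1,0,0,0],[0,0.012,0,0.1,0,0,0]]]}}

```text
clock: 25.75
tool_pos: [0.5753, 0.1319, 0.0611]
orientation: [-179.9, 0.0, -80.3]
force: [0.5, 0.1, 0.2]
opening: 0.0003
gripper_force: 0.0
```

```bash
python3 -c "
from est import *
s=wl('w14')
for v,z in((37,.045),(40,.032),(44,.019)):print(jig(onz(s,275,v,z)))"
python3 meas.py w15
```

```text
[0.02884355 0.04704194]
[0.02879092 0.04595823]
[0.02873655 0.04584808]
F jig [-0.07254094 -0.1013273 ] 0.5612497001373778 std [0.32468707 0.17584038 0.3836107 ]
[264  89  17  28 433] [0.031  0.0824]
tcp jig [0.03031424 0.17270005] 25.9
```

Call:
{"method": "jog_arm", "body": {"plan": [[[0,0.003,0,0,0,0,0],[0,0.005,0,0,0,0,0],[0,0.007,0,0,0,0,0],[0,0.009,0,0,0,0,0],[0,0.0105,0,0,0,0,0],[0,0.012,0,0,0,0,0],[0,0.0135,0,0,0,0,0],[0,0.015,0,0,0,0,0],[0,0.0165,0,0,0,0,0],[0,0.018,0,0,0,0,0],[0,0.0195,0,0,0,0,0],[0,0.021,0,0,0,0,0],[0,0.0225,0,0,0,0,0],[0,0.024,0,0,0,0,0],[0,0.0255,0,0,0,0,0],[0,0.027,0,0,0,0,0],[0,0.0285,0,0,0,0,0],[0,0.03,0,0,0,0,0],[0,0.03,0,0,0,0,0]]]}}

```text
clock: 28.32
tool_pos: [0.5794, 0.1035, 0.0595]
orientation: [-180.0, 0.1, -80.2]
force: [-2.0, 7.5, 1.7]
opening: 0.0006
gripper_force: 3.6
```

```bash
python3 meas.py w16
```

```text
F jig [-1.93359085  7.58402947] 1.0248691219552823 std [0.83548065 0.23204908 0.57620466]
[263 103  17  28 432] [0.0313 0.0608]
tcp jig [0.03003532 0.14377858] 28.475
```

View pics/w16c.png

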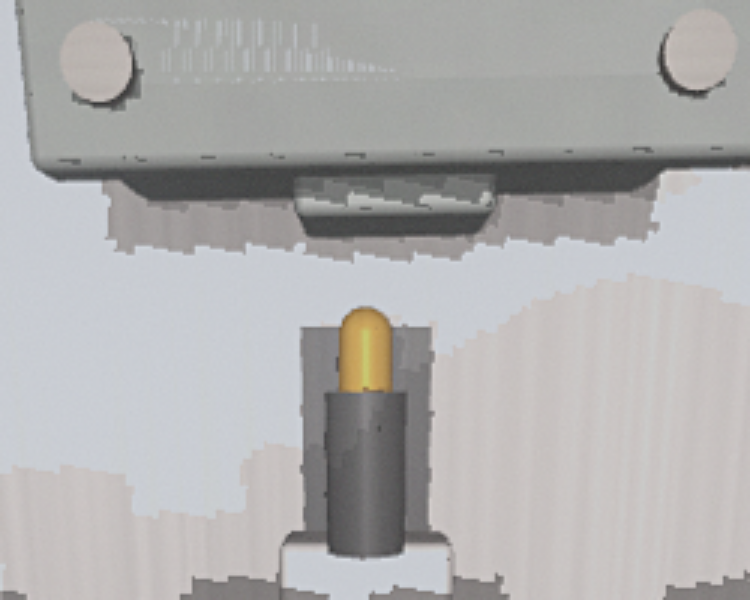

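The end tip's nose is at crop row 308 and the pad face at about row 225, so the gap is about 13 mm.

Call:
{"method": "jog_arm", "body": {"plan": [[[0,0.001,0,0,0,0,0],[0,0.002,0,0,0,0,0],[0,0.003,0,0,0,0,0],[0,0.004,0,0,0,0,0],[0,0.005,0,0,0,0,0],[0,0.006,0,0,0,0,0],[0,0.007,0,0,0,0,0],[0,0.008,0,0,0,0,0],[0,0.008,0,0,0,0,0]]]}}

```text
clock: 29.65
tool_pos: [0.5808, 0.0957, 0.0595]
orientation: [-180.0, 0.1, -80.2]
force: [-3.0, 7.1, 1.5]
opening: -0.0
gripper_force: 3.8
```

```bash
python3 meas.py w17
```

```text
F jig [-2.09110495  7.35726732] 0.7548089230982213 std [0.48146415 0.47507263 0.52607717]
[263 103  18  28 432] [0.0313 0.0529]
tcp jig [0.03004363 0.13583728] 29.8
```

Call:
{"method": "jog_arm", "body": {"plan": [[[0,0.001,0,0,0,0,0],[0,0.0015,0,0,0,0,0],[0,0.0015,0,0,0,0,0]]]}}

```text
clock: 30.22
tool_pos: [0.581, 0.0943, 0.0595]
orientation: [-180.0, 0.1, -80.2]
force: [-4.1, 7.6, 0.9]
opening: 0.0003
gripper_force: 3.8
```

```bash
python3 meas.py w17
```

```text
F jig [-2.12001974  7.74410036] 1.304656280959568 std [0.62179422 0.51337561 0.32043762]
[263 103  18  27 431] [0.0313 0.0514]
tcp jig [0.03004373 0.13435928] 30.375
```

Call:
{"method": "jog_arm", "body": {"plan": [[[0,0.001,0,0,0,0,0],[0,0.001,0,0,0,0,0],[0,0.001,0,0,0,0,0]]]}}

```text
clock: 30.8
tool_pos: [0.5812, 0.0932, 0.0595]
orientation: [-180.0, 0.1, -80.2]
force: [-2.7, 6.8, 1.3]
opening: 0.0004
gripper_force: 3.8
```

```bash
python3 meas.py w18
```

```text
F jig [-1.98054183  7.64466724] 1.2372290487145658 std [0.37359821 0.23969645 0.78957524]
[263 103  17  27 430] [0.0313 0.0504]
tcp jig [0.03004735 0.13333962] 30.95
```

Call:
{"method": "jog_arm", "body": {"plan": [[[0,0.001,0,0,0,0,0],[0,0.001,0,0,0,0,0],[0,0.001,0,0,0,0,0]]]}}

```text
clock: 31.38
tool_pos: [0.5813, 0.0923, 0.0595]
orientation: [-180.0, 0.1, -80.2]
force: [-3.6, 7.2, 1.4]
opening: 0.0003
gripper_force: 3.8
```

```bash
python3 meas.py w18
```

```text
F jig [-2.20416974  7.87059431] 1.2815393556067651 std [0.37647136 0.47390828 0.15708551]
[263 103  17  28 432] [0.0313 0.0494]
tcp jig [0.03004392 0.13237138] 31.525
```

Call:
{"method": "jog_arm", "body": {"plan": [[[0,0.001,0,0,0,0,0],[0,0.001,0,0,0,0,0],[0,0.001,0,0,0,0,0]]]}}

```text
clock: 31.95
tool_pos: [0.5815, 0.0913, 0.0595]
orientation: [-180.0, 0.1, -80.2]
force: [-3.0, 6.4, 1.0]
opening: 0.0002
gripper_force: 3.8
```

```bash
python3 meas.py w18
```

```text
F jig [-1.67991247  7.49540447] 1.178885730205658 std [0.4896253  0.50724741 0.26190557]
[263 103  17  28 432] [0.0313 0.0484]
tcp jig [0.03005815 0.13135587] 32.1
```

Call:
{"method": "jog_arm", "body": {"plan": [[[0,0.001,0,0,0,0,0],[0,0.001,0,0,0,0,0],[0,0.001,0,0,0,0,0]]]}}

```text
clock: 32.52
tool_pos: [0.5817, 0.0903, 0.0595]
orientation: [-180.0, 0.1, -80.2]
force: [-3.1, 7.0, 0.4]
opening: 0.0005
gripper_force: 3.8
```

```bash
python3 meas.py w18
```

```text
F jig [-2.24476087  7.57713653] 0.7442871139183067 std [0.65511891 0.1044406  0.25220733]
[263 103  17  28 433] [0.0313 0.0474]
tcp jig [0.03005027 0.13035757] 32.675
```

Call:
{"method": "jog_arm", "body": {"plan": [[[0,0.001,0,0,0,0,0],[0,0.001,0,0,0,0,0],[0,0.001,0,0,0,0,0]]]}}

```text
clock: 33.1
tool_pos: [0.5818, 0.0895, 0.0595]
orientation: [-180.0, 0.1, -80.2]
force: [-3.4, 8.8, 1.3]
opening: 0.0005
gripper_force: 4.4
```

```bash
python3 meas.py w18
```

```text
F jig [-2.12501766  8.91925163] 1.614508791156314 std [0.33851055 0.54222895 0.37628045]
[263 104  17  27 422] [0.0313 0.0472]
tcp jig [0.0300747  0.12959579] 33.25
```

Call:
{"method": "jog_arm", "body": {"plan": [[[0,0.001,0,0,0,0,0],[0,0.001,0,0,0,0,0],[0,0.001,0,0,0,0,0]]]}}

```text
clock: 33.67
tool_pos: [0.582, 0.0888, 0.0595]
orientation: [-180.0, 0.1, -80.2]
force: [-4.2, 9.9, 1.3]
opening: 0.0006
gripper_force: 5.1
```

```bash
python3 meas.py w18
```

```text
F jig [-2.62393839 10.5239501 ] 1.6860297927050625 std [0.3711185  0.28578045 0.28826398]
[263 105  17  26 405] [0.0312 0.0469]
tcp jig [0.03005756 0.12881262] 33.825
```

Call:
{"method": "jog_arm", "body": {"plan": [[[0,0.0007,0,0,0,0,0],[0,0.0007,0,0,0,0,0],[0,0.0007,0,0,0,0,0]]]}}

```text
clock: 34.25
tool_pos: [0.582, 0.0883, 0.0595]
orientation: [-180.0, 0.1, -80.2]
force: [-4.6, 10.8, 1.0]
opening: 0.0003
gripper_force: 5.7
```

```bash
python3 meas.py w19; python3 meas.py w19
```

```text
F jig [-2.90785345 11.68288091] 1.5151427773878696 std [0.24162569 0.15027141 0.51494012]
[263 106  17  25 391] [0.0313 0.047 ]
tcp jig [0.03008968 0.12832738] 34.4
F jig [-3.40807307 11.20160437] 2.0577794384992165 std [0.40062943 0.43714058 0.35928683]
[263 106  17  25 391] [0.0313 0.047 ]
tcp jig [0.03008144 0.12833985] 34.6
```

Call:
{"method": "jog_arm", "body": {"plan": [[[0,-0.01,0,0,0,0,0],[0,-0.05,0,0,0,0,0],[0,-0.05,0,0,0,0,0],[0,-0.05,0,-0.1,0,0,0],[0,-0.07,0,-0.2,0,0,0],[0,-0.07,0,-0.2,0,0,0],[0,-0.07,0,-0.2,0,0,0],[0,-0.07,0,-0.2,0,0,0]]]}}

```text
clock: 35.65
tool_pos: [0.5706, 0.1554, 0.2603]
orientation: [-179.9, 0.0, -80.2]
force: [-0.5, -0.3, -0.6]
opening: 0.0003
gripper_force: 0.0
```

```bash
python3 - <<'E'
from h import *
s=snap('wrist','end_w');t=snap('top','end_t')
a=load('top1')['image'][120:245,235:370,::-1];b=t['image'][120:245,235:370,::-1]
cv2.imwrite('pics/cmp.png',cv2.resize(np.hstack([a,b,]),(800,370)))
E
```

```text
(no output)
```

View pics/end_w.png

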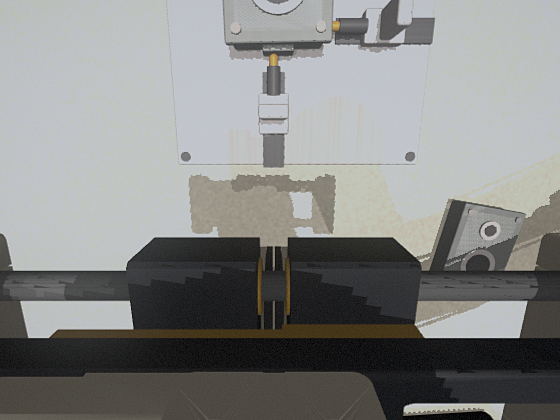

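The end stop's tip bears on its pad at (272,54) and the left near stop's tip on its pad at (335,26). The gripper is clear of everything, so I'm handing in.

```bash
python3 -c "
from plant import ctrl
print(ctrl.close_job())"
```

```text
the job is handed in; nothing more can be done
None
```

I set all three stops in the order asked, right near, left near, then end. By feel each tip bears on its pad at about 4 N (roughly 4.1, 3.8 and 3.9 N), and I handed the job in at about 36 s with the arm clear; the verdict was not shown.

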